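# Hold the bird-mount block hole-up over the drip sheet

### The arm

A 6-joint arm with a two-finger parallel gripper is mounted at the origin on the work surface. World frame = base frame: x ahead of the robot, y to its left, z up, the work surface at z = 0. Lengths are in m, angles in rad, forces in N, time in s.
With the tool pointing down it reaches from about 0.35 to 0.775 m from the base axis. Payload 5.5 kg.
Tool frame: the origin (TCP) lies on the mounting face of the last link; the fingertips stand 173 mm ahead of it and the grasp point (between the pads) lies 155 mm ahead of it; z points along the fingers, y is the direction in which the jaws open and shut (so a half turn about z gives the same grasp; the last joint's range is limited). The gripper opens to 85 mm and grips with 20 to 120 N. Pads are 22 mm wide; open, the fingers measure 114 mm over their backs; the gripper's body (76 mm by 85 mm) begins 54 mm behind the grasp point. The pads swing forward as they close: fully open they stand 13 mm farther back than shut.
Start: joints at [-1.298, 0.313, 0.046, 1.304, 0, 1.431], TCP at [0.231, -0.527, 0.405] pointing down, gripper open.
Joint ranges: [-2.76, 2.76], [-0.86, 1.69], [-1.03, 1.26], [-2.2, 2.34], [-1.47, 1.5], [-3.14, 3.14]. Speed limits (rad/s): [2.57, 2.57, 3.14, 3.14, 3.14, 3.14].

### API

Orientations are given as a unit quaternion [w, x, y, z].
In Python, from workcell import * gives the robot as it stands. The module is installed in compiled form; this text tells all that it offers.
- The arm moves only by the shell command python3 -m crank 'ROWS' [FORCE]. ROWS is JSON, a list of rows, each a list of 7 numbers: the shift along the tool's x, y, z in mm, then the turn, a rotation vector about the tool's x, y, z in degrees, then the opening, from 0 (shut) to 1 (fully open). A call has exactly 8 rows; each row shifts and turns the commanded pose from where the row before left it, along the tool's axes as they then stand; what a row does not reach is not made up. A row lasts 1/8 s, in which the tool goes at most 62.5 mm and 10.7 degrees, less where a joint would pass 70% of its speed; a pose out of reach is approached as far as the arm can. A call with a gripper value outside its range is refused whole. The fingers move at their own pace and stop on an object; FORCE is the grip in N (left out, the last holds). Time passes only in rows, so rows that do not move let the fingers close, or fill a call up. It gives the time, the measured TCP pose, the force and the opening at its end, in the units of the state.
- get_state(): the state, without advancing time (a new reading comes with each control period).
- read_camera(name): name is "side" or "top"; returns the picture (420x560x3 uint8, blue, green, red); there is no depth.
- calibration(name): a dict with "fx", "fy", "cx", "cy" (pixels), "extrinsics" (4x4, takes a point from world to camera coordinates). Camera axes: x right, y down, z forward; pixel columns grow to the right and rows downward; lengths in m; the calibration is good to about 2 mm. A picture is of the moment at which its call begins. calibration takes no time and is no camera call.
- hand_in(): hands the job in, once; it reports no verdict.
The state is a dict: "clock": time; "joint_pos": joint angles; "qvel": joint speeds; "tau": joint torques, N m; "tcp_pos": TCP position; "orientation": TCP orientation; "wrist_force": force on the tool from outside, world axes, zero at the start; "ft_torque": the same for the moment, N m; "finger_gap": finger opening in m.
Only numpy, scipy, OpenCV 4.12 (cv2) and the standard library are available. Lean on these libraries where they do the work, as an engineer would, in place of code of your own. Each camera call takes 0.05 s, during which the arm holds its last target.

### The job

The oak block lying in the open specimen drawer is the foot of a bird mount, with a blind hole bored in one end for the perch post. Pick it out, turn it over so that the hole points straight up, and finish with it still gripped in the air over the brown paper sheet, about a hand's width above the paper, holding it still so that a colleague can glue the post in. Leave the bird skins, the finished mount and the loose perch where they are.

Things in the scene. Friction and masses are not known exactly. Their poses are not given: they have to be found in the camera images.
- block_mid (a point): Centre of the oak block, a square bar 80 mm long, 46 x 46 mm across, about 0.11 kg, lying on a long side in the drawer, this point 23 mm above the drawer floor. Its two ends look alike but for a round blind hole, 20 mm wide, 40 mm deep, in the middle of one. x axis: along the block towards the end with the hole (level at the start, in almost any direction). z: up at the start.
- block_hole (a point): Centre of the hole's mouth, in the end face of the block, 40 mm from the block's centre along the block's x axis. Same axes as the block.
- drawer_floor (a point): Centre of the inside floor of the light wooden drawer, which stands fixed on the bench; the floor is 10 mm above the bench top. Outside 340 mm (x) by 460 mm (y), walls 8 mm thick, rims 46 mm above the bench (36 mm above the floor). A partition 6 mm thick and 34 mm high runs along x at y = -75 mm; the block lies on the +y side of it, two bird skins on the -y side.
- sheet_mid (a point): Centre of the top of the brown paper sheet, 180 mm (x) by 200 mm (y), 2 mm thick, fixed flat on the bench to the left of the drawer.
- skin_a_mid (a point): Yellow bird study skin (stiff, 155 mm long with its bill and tail, 46 mm wide, 37 mm high) lying in the narrow part of the drawer; point on its middle, 15 mm above the drawer floor. x axis towards its bill. Leave alone.
- skin_b_mid (a point): Red bird study skin, otherwise as the yellow one. Leave alone.
- mount_mid (a point): Finished mount standing on the bench to the right of the drawer: an upright oak block 46 x 46 x 60 mm, a post with a 90 mm crossbar in its top and a blue bird on it, 210 mm tall in all; point at the centre of its block, 30 mm above the bench. z axis up. Leave alone.
- perch_mid (a point): Loose T-shaped wooden perch lying flat on the bench beyond the sheet, rods 16 mm thick, 120 mm long with a 90 mm crossbar at its far end; point on the axis of its long rod, 8 mm above the bench. x axis towards the crossbar. Leave alone.
Not all that is in view belongs to the job. There is more than one size of the part that bears block_mid; the job needs the larger.

How it is judged:
By the outcome, as a careful person would: the job done as asked, in the order asked, and still so for the second after the job is handed in, while the arm keeps its last pose, push and grip.
It also fails if it takes over 45 s, if anything falls off the work surface, if the arm or the gripper's body presses on something with over 40 N, if the wrist force passes 120 N, or if a joint passes its speed limit or range.

## Working session

There is one attempt and no reset: what is moved stays moved. The work goes in short steps, Python scripts to look and compute and a shell command to move; the robot and the scene stay as the last step left them, time stands still between calls to the robot, and variables do not carry over. Pictures are saved under pics/ and viewed, and the job is handed in when it is done.

```bash
mkdir -p pics; ls; python3 - <<'E'
from workcell import *
import cv2
s=get_state();print(s)
for n in("side","top"):
    cv2.imwrite(f"pics/{n}0.png",read_camera(n));print(calibration(n))
E
```

```text
pics
{'clock': 0.0, 'joint_pos': array([-1.29760741e+00,  3.14038488e-01,  4.49745306e-02,  1.30359765e+00,
        1.94493878e-05,  1.43122314e+00]), 'qvel': array([-9.48218593e-04, -3.65602842e-04, -1.73111858e-04,  1.59639618e-03,
       -6.65096813e-04,  1.96218352e-05]), 'tau': array([ 2.31812141e-03, -4.80631542e+01,  2.98531544e+01,  1.94945204e-02,
       -1.54982706e-05, -3.31579724e-07]), 'tcp_pos': array([ 0.23061143, -0.52651971,  0.40378508]), 'orientation': array([-9.31206390e-04,  9.78778491e-01,  2.04918998e-01, -5.25582026e-05]), 'wrist_force': array([-0.16517334, -0.05213731, -0.01532108]), 'ft_torque': array([-0.00507298, -0.02155826, -0.00754704]), 'finger_gap': 0.08540078783119343}
{'fx': 432.1476528380881, 'fy': 432.1476528380881, 'cx': 286.89168469394684, 'cy': 209.1460528940052, 'extrinsics': array([[-0.84348725, -0.5370735 , -0.00901711,  0.46563145],
       [-0.32517288,  0.52390968, -0.78726186,  0.30126472],
       [ 0.42754164, -0.66111323, -0.61655288,  0.88281512],
       [ 0.        ,  0.        ,  0.        ,  1.        ]])}
{'fx': 471.1396010536729, 'fy': 471.1396010536729, 'cx': 277.0994726928224, 'cy': 212.53811878121672, 'extrinsics': array([[-0.00451482, -0.99996659, -0.00681472, -0.12281677],
       [-0.99705076,  0.00502354, -0.07658027,  0.59600365],
       [ 0.07661195,  0.00644887, -0.99704013,  1.34856848],
       [ 0.        ,  0.        ,  0.        ,  1.        ]])}
```

View pics/side0.png

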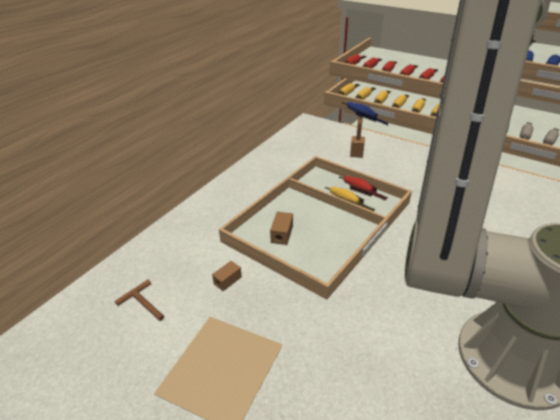

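View pics/top0.png

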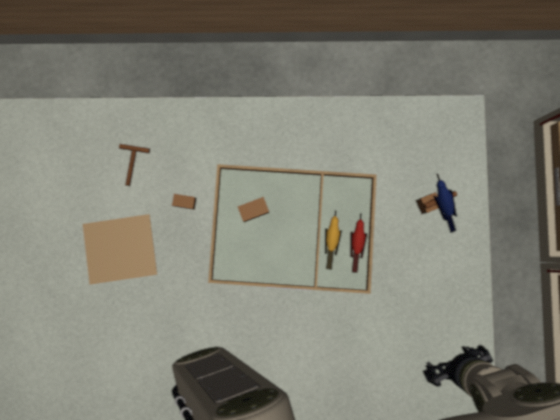

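```bash
cat > h.py <<'E'
from workcell import *
import cv2, numpy as np
def ray(n,u,v):
    c=calibration(n);E=c["extrinsics"];R=E[:3,:3];t=E[:3,3]
    return -R.T@t, R.T@np.array([(u-c["cx"])/c["fx"],(v-c["cy"])/c["fy"],1])
def onz(n,u,v,z):
    o,d=ray(n,u,v);return o+d*(z-o[2])/d[2]
def proj(n,p):
    c=calibration(n);q=c["extrinsics"]@np.append(p,1);return c["fx"]*q[0]/q[2]+c["cx"],c["fy"]*q[1]/q[2]+c["cy"]
E
python3 - <<'E'
from h import *
t=cv2.imread("pics/top0.png");s=cv2.imread("pics/side0.png")
a=cv2.resize(t[180:240,225:285],(400,400),interpolation=cv2.INTER_CUBIC)
b=cv2.resize(s[200:260,250:310],(400,400),interpolation=cv2.INTER_CUBIC)
cv2.imwrite("pics/z0.png",np.hstack([a,b]))
hsv=cv2.cvtColor(t,cv2.COLOR_BGR2HSV)
print(hsv[209,254],hsv[209,230],hsv[250,120])
m=((hsv[...,1]>80)&(hsv[...,0]<25)).astype(np.uint8)
n,l,st,ce=cv2.connectedComponentsWithStats(m)
for i in range(1,n):
    if st[i,4]>100 and st[i,4]<20000:
        c,_=cv2.findContours((l==i).astype(np.uint8),0,2)
        r=cv2.minAreaRect(c[0]); print(st[i],ce[i],r, onz("top",*r[0],0.0))
        if 150<r[0][0]<300: 
            P=[onz("top",*p,0.056) for p in cv2.boxPoints(r)];print(np.round(P,4),np.linalg.norm(P[0]-P[1]),np.linalg.norm(P[1]-P[2]),np.mean(P,0))
E
```

```text
[ 14 126 134] [ 43  23 157] [ 17  95 156]
[    0     0   560    34 17783] [272.93122645  15.4054434 ] ((279.5, 16.5), (33.0, 559.0), 90.0) [ 1.19780536 -0.13556344  0.        ]
[[ 1.2264  0.6895  0.056 ]
 [ 1.2128 -0.9541  0.056 ]
 [ 1.113  -0.9491  0.056 ]
 [ 1.1257  0.6854  0.056 ]] 1.6436464243281081 0.09991983719145198 [ 1.16945858 -0.13208876  0.056     ]
[551 121   9  47 337] [555.72106825 144.1810089 ] ((555.0, 144.0), (46.0, 8.0), 90.0) [ 0.79773817 -0.95431927  0.        ]
[120 145  29  40 231] [132.15584416 157.97835498] ((136.35089111328125, 162.49716186523438), (39.77768325805664, 27.318811416625977), 80.78897094726562) [0.74922537 0.29439753 0.        ]
[ 209  165  167  128 1349] [296.55003706 224.06004448] ((292.56842041015625, 228.43988037109375), (160.79473876953125, 117.72299194335938), 3.6913859844207764) [ 0.54986555 -0.17092958  0.        ]
[[ 0.3981  0.0676  0.056 ]
 [ 0.7316  0.0481  0.056 ]
 [ 0.6991 -0.4101  0.056 ]
 [ 0.3675 -0.3821  0.056 ]] 0.3341036244198026 0.4593442963364762 [ 0.54907804 -0.16911979  0.056     ]
[417 193  22  19 270] [427.94814815 202.88
[... 739 characters left out ...]
6 ]
 [ 0.5953 -0.1012  0.056 ]
 [ 0.5687 -0.0296  0.056 ]] 0.07652351759652902 0.04546020703472439 [ 0.60329254 -0.05746466  0.056     ]
[555 206   5  44 157] [557.66242038 225.60509554] ((557.0, 227.5), (43.0, 4.0), 90.0) [ 0.54889337 -0.9478523   0.        ]
[  84  216   72   67 3914] [119.20030659 248.93919264] ((119.11988067626953, 248.9191436767578), (59.97026824951172, 66.48033905029297), 82.56858825683594) [0.49194995 0.34054122 0.        ]
[326 216  15  52 431] [332.25522042 237.32482599] ((333.0, 241.5), (51.0, 14.0), 90.0) [ 0.51086539 -0.28956222  0.        ]
[351 219  15  53 455] [357.51648352 241.87912088] ((358.0, 245.0), (14.0, 52.0), 0.0) [ 0.50025946 -0.36283269  0.        ]
```

View pics/z0.png

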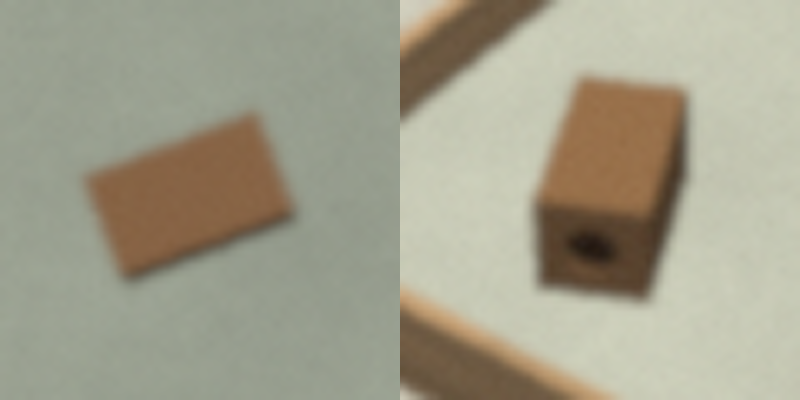

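Side picture: the block is at about (282,228) with the dark hole at about (279,237), in the end facing the side camera. Top picture: its top face is centred at about (253,209). The smaller decoy lies outside the drawer at (184,201). I'll check the axis direction and centre against both views.

```bash
python3 - <<'E'
from h import *
for n in("top","side"):
    im=cv2.imread(f"pics/{n}0.png");hsv=cv2.cvtColor(im,cv2.COLOR_BGR2HSV)
h=onz("side",278.6,236.7,0.033);print("hole",h)
# top-face corners in side crop
cs=[(585,77),(687,93),(650,216),(540,205)]
P=np.array([onz("side",250+(x-400)*.15-.4,200+y*.15-.4,0.056) for x,y in cs]);print("side corners",P.round(4),P.mean(0))
ct=[(252,113),(292,213),(127,278),(87,178)]
Q=np.array([onz("top",225+x*.15-.4,180+y*.15-.4,0.056) for x,y in ct]);print("top corners",Q.round(4),Q.mean(0))
for M in(P,Q):
    print([round(float(np.linalg.norm(M[i]-M[(i+1)%4])),4) for i in range(4)])
d=(P[2]+P[3]-P[0]-P[1]);print("az side",np.degrees(np.arctan2(d[1],d[0])))
d=(Q[2]+Q[3]-Q[0]-Q[1]);print("az top",np.degrees(np.arctan2(d[1],d[0])))
E
```

```text
hole [ 0.59090594 -0.0212676   0.033     ]
side corners [[ 0.6366 -0.0854  0.056 ]
 [ 0.5957 -0.0985  0.056 ]
 [ 0.5677 -0.0266  0.056 ]
 [ 0.6073 -0.0096  0.056 ]] [ 0.60183145 -0.05499634  0.056     ]
top corners [[ 0.6387 -0.0842  0.056 ]
 [ 0.5958 -0.1012  0.056 ]
 [ 0.5684 -0.0309  0.056 ]
 [ 0.6112 -0.0138  0.056 ]] [ 0.60350711 -0.05753564  0.056     ]
[0.043, 0.0771, 0.0431, 0.0812]
[0.0461, 0.0754, 0.0461, 0.0756]
az side 111.17468043330801
az top 111.30636542724147
```

```bash
python3 -m crank '[[53,-28,0,0,0,0,1],[53,-28,0,0,0,0,1],[53,-28,0,0,0,0,1],[53,-28,0,0,0,0,1],[53,-28,0,0,0,0,1],[53,-28,0,0,0,0,1],[53,-28,0,0,0,0,1],[53,-28,0,0,0,0,1]]' 40; python3 -c "
from h import *;print(get_state()['joint_pos'])"
```

```text
clock: 1.1
tcp_pos: [0.5301, -0.1497, 0.4044]
orientation: [-0.0, 0.979, 0.205, -0.0]
wrist_force: [1.9, 0.0, 0.3]
finger_gap: 0.0853
[-4.20920384e-01  2.66212526e-01 -1.86380694e-02  1.28620697e+00
 -1.65799443e-04  2.30790447e+00]
```

```bash
python3 -m crank '[[52,-28,0,0,0,0,1],[52,-28,0,0,0,-5,1],[0,0,0,0,0,-10.5,1],[0,0,0,0,0,-10.5,1],[0,0,0,0,0,-10.5,1],[0,0,0,0,0,-10.5,1],[0,0,0,0,0,-10.5,1],[0,0,0,0,0,-10.5,1]]'
python3 -m crank '[[0,0,0,0,0,-10.5,1],[0,0,0,0,0,-10.5,1],[0,0,0,0,0,-10.5,1],[0,0,0,0,0,-10.5,1],[0,0,0,0,0,-10.5,1],[0,0,0,0,0,-10.5,1],[0,0,0,0,0,-10.5,1],[0,0,0,0,0,-10.5,1]]'
python3 -m crank '[[0,0,20,0,0,-10.5,1],[0,0,20,0,0,-10.5,1],[0,0,20,0,0,-10.5,1],[0,0,20,0,0,-10.5,1],[0,0,20,0,0,-10.5,1],[0,0,20,0,0,-10.5,1],[0,0,20,0,0,-10.5,1],[0,0,0,0,0,-10.5,1]]'
python3 - <<'E'
from h import *
from scipy.spatial.transform import Rotation as Ro
s=get_state();print(s['joint_pos'].round(3));q=s['orientation'];R=Ro.from_quat(np.roll(q,-1)).as_matrix()
az=np.degrees(np.arctan2(R[1,0],R[0,0]));print(az,"need rz",az+68.8)
d=np.array([.6027,-.0562,.037])-(s['tcp_pos']+R[:,2]*.155);print(R.T@d*1000)
a=read_camera("top");b=read_camera("side");cv2.imwrite("pics/p1.png",np.hstack([cv2.resize(a[150:300,180:330],(400,400)),cv2.resize(b[150:300,200:350],(400,400))]))
E
```

```text
clock: 2.1
tcp_pos: [0.6019, -0.0584, 0.4041]
orientation: [-0.001, 0.695, 0.719, -0.0]
wrist_force: [-0.4, -0.4, 0.2]
finger_gap: 0.0855
clock: 3.1
tcp_pos: [0.6019, -0.0584, 0.4041]
orientation: [-0.001, 0.035, 0.999, 0.0]
wrist_force: [-1.0, 0.7, -0.2]
finger_gap: 0.0851
clock: 4.1
tcp_pos: [0.6009, -0.0582, 0.2621]
orientation: [-0.002, -0.643, 0.766, 0.002]
wrist_force: [-0.3, -0.4, -1.0]
finger_gap: 0.0852
[-0.229  0.446 -0.117  1.013 -0.    -1.626]
-100.00336682019858 need rz -31.203366820198582
[-2.2383735  -2.54362933 70.04775423]
```

View pics/p1.png

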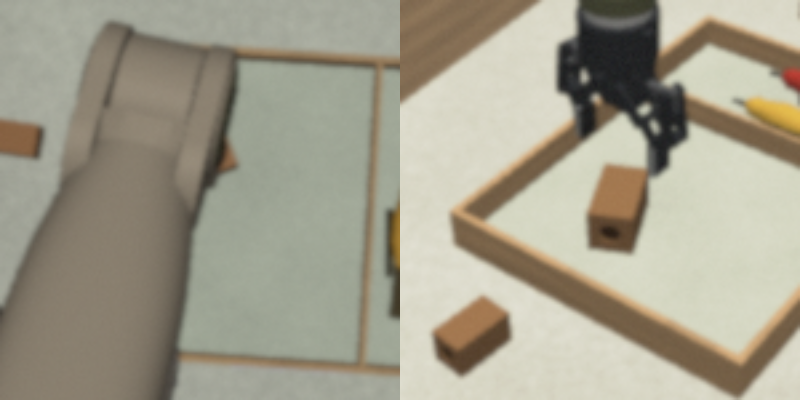

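The jaws hover over the block and straddle it roughly. In the side crop the hole end faces the camera at crop pixel (610,232).

```bash
python3 -m crank '[[-2.2,-2.5,0,0,0,-10.4,1],[0,0,0,0,0,-10.4,1],[0,0,0,0,0,-10.4,1],[0,0,10,0,0,0,1],[0,0,20,0,0,0,1],[0,0,15,0,0,0,1],[0,0,0,0,0,0,1],[0,0,0,0,0,0,1]]'
python3 - <<'E'
from h import *
from scipy.spatial.transform import Rotation as Ro
s=get_state();print(s['joint_pos'].round(3));q=s['orientation'];R=Ro.from_quat(np.roll(q,-1)).as_matrix()
az=np.degrees(np.arctan2(R[1,0],R[0,0]));print(az,"need rz",az+68.8)
d=np.array([.6027,-.0562,.037])-(s['tcp_pos']+R[:,2]*.155);print(R.T@d*1000)
b=read_camera("side");cv2.imwrite("pics/p2.png",cv2.resize(b[170:270,220:340],(720,600)))
E
```

```text
clock: 5.2
tcp_pos: [0.605, -0.0568, 0.2199]
orientation: [-0.0, 0.823, -0.568, 0.0]
wrist_force: [0.9, -0.1, 0.4]
finger_gap: 0.0852
[-0.226  0.488 -0.164  0.919 -0.    -2.159]
-69.21620872344467 need rz -0.41620872344466875
[-1.3846804   2.01811017 27.90608882]
```

View pics/p2.png

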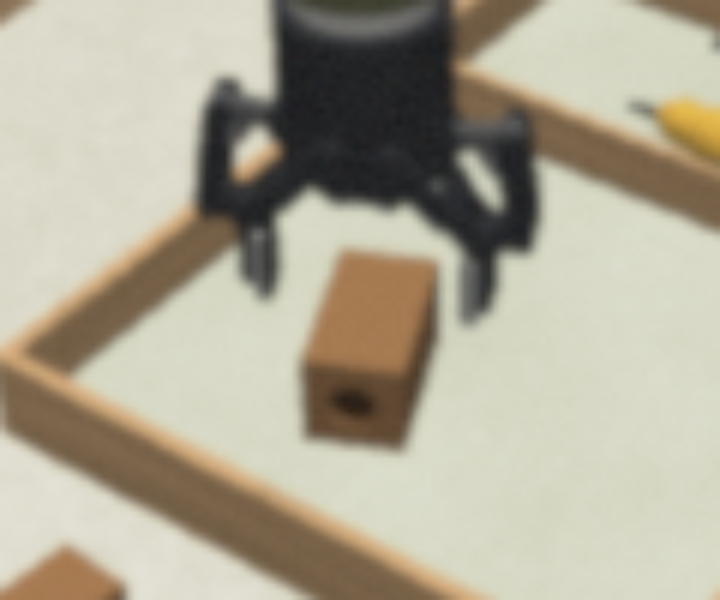

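The jaws straddle the block evenly, with fingers at about (260,290) and (470,310) and the block at about (370,350). I'll go down and grip.

```bash
python3 -m crank '[[-1.4,2,10,0,0,-0.4,1],[0,0,10,0,0,0,1],[0,0,8,0,0,0,1],[0,0,0,0,0,0,1],[0,0,0,0,0,0,0],[0,0,0,0,0,0,0],[0,0,0,0,0,0,0],[0,0,0,0,0,0,0]]' 60
python3 - <<'E'
from h import *
b=read_camera("side");cv2.imwrite("pics/p3.png",cv2.resize(b[170:270,220:340],(720,600)))
E
```

```text
clock: 6.25
tcp_pos: [0.6029, -0.0562, 0.1923]
orientation: [-0.0, 0.825, -0.565, 0.001]
wrist_force: [-0.3, -0.5, 1.7]
finger_gap: 0.0455
```

View pics/p3.png

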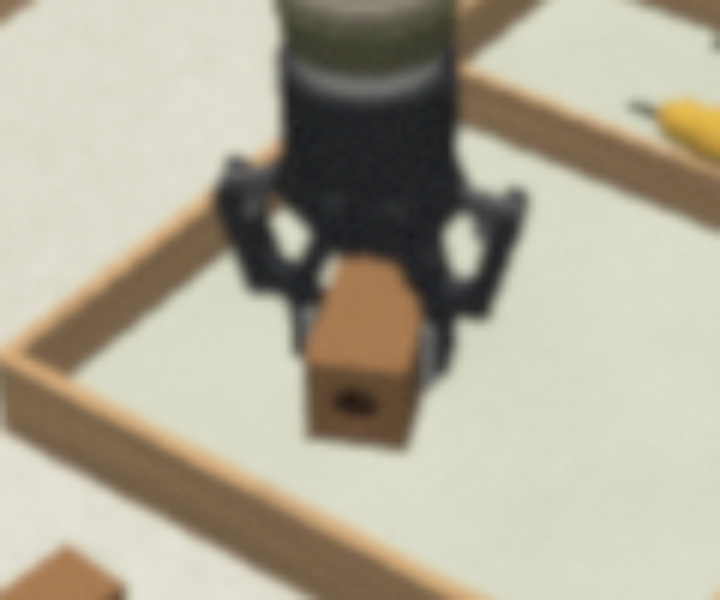

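Gripped: the gap is 45.5 mm, which matches the 46 mm bar, and the hole is still toward the side camera at about (355,402). Next I lift and move toward the sheet.

```bash
python3 -m crank '[[0,0,-20,0,0,0,0],[0,0,-40,0,0,0,0],[0,0,-50,0,0,0,0],[0,0,-50,0,0,0,0],[-40,6,-40,0,0,0,0],[-50,8,0,0,0,0,0],[-50,8,0,0,0,0,0],[-50,8,0,0,0,0,0]]' 
python3 - <<'E'
from h import *
print(get_state()['joint_pos'].round(3))
b=read_camera("side");cv2.imwrite("pics/p4.png",b)
E
```

```text
clock: 7.3
tcp_pos: [0.5045, 0.1112, 0.3914]
orientation: [0.0, 0.825, -0.565, -0.0]
wrist_force: [1.2, 1.2, -0.3]
finger_gap: 0.0453
[ 0.061  0.205 -0.13   1.236  0.    -1.88 ]
```

View pics/p4.png

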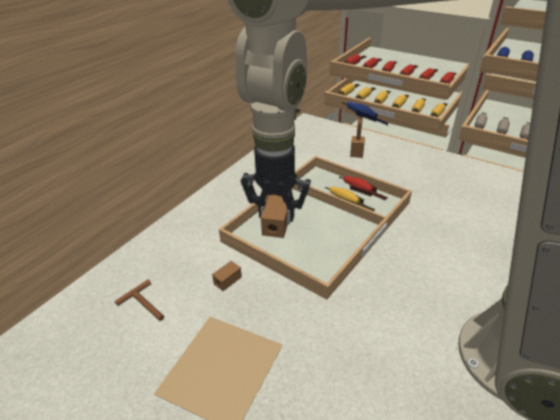

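The block is held in the air at (275,215) with the hole facing the camera, and everything else is undisturbed. Now I yaw, then tilt about the jaw axis.

```bash
python3 -m crank '[[0,0,0,0,0,9,0],[0,0,0,0,0,9,0],[0,0,0,0,0,9,0],[0,0,0,0,0,9,0],[0,0,0,0,-10,0,0],[0,0,0,0,-10,0,0],[0,0,0,0,-10,0,0],[0,0,0,0,-10,0,0]]' 
python3 - <<'E'
from h import *
print(get_state()['joint_pos'].round(4),get_state()['tcp_pos'].round(4),get_state()['orientation'].round(4))
E
python3 -m crank '[[0,0,0,0,-10,0,0],[0,0,0,0,-10,0,0],[0,0,0,0,-10,0,0],[0,0,0,0,-10,0,0],[0,0,0,0,-10,0,0],[0,0,0,0,0,0,0],[0,0,0,0,0,0,0],[0,0,0,0,0,0,0]]' 
python3 - <<'E'
from h import *
from scipy.spatial.transform import Rotation as Ro
s=get_state()
print(s['joint_pos'].round(4),s['tcp_pos'].round(4),s['orientation'].round(4));R=Ro.from_quat(np.roll(s['orientation'],-1)).as_matrix();print(R.round(3))
b=read_camera("side");cv2.imwrite("pics/p5.png",b)
E
```

```text
clock: 8.35
tcp_pos: [0.5054, 0.1098, 0.3915]
orientation: [0.273, -0.573, 0.744, 0.21]
wrist_force: [0.4, -0.5, -1.7]
finger_gap: 0.0456
[-0.1026  0.126  -0.3035  1.0111  0.6928 -1.3687] [0.5054 0.1098 0.3915] [ 0.2727 -0.5731  0.7437  0.2101]
clock: 9.35
tcp_pos: [0.523, 0.1074, 0.3793]
orientation: [0.523, -0.455, 0.604, 0.394]
wrist_force: [0.5, -0.1, -1.2]
finger_gap: 0.0455
[-0.1915  0.127  -0.5983  0.2986  1.4025 -1.018 ] [0.523  0.1074 0.3793] [ 0.5229 -0.455   0.6037  0.3937]
[[-0.039 -0.961  0.273]
 [-0.138  0.276  0.951]
 [-0.99  -0.    -0.143]]
```

View pics/p5.png

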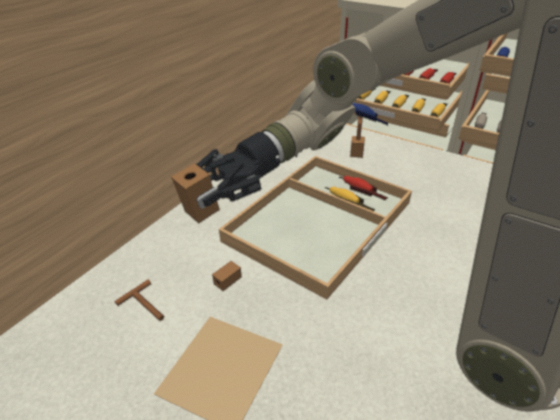

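The side picture shows the block at (195,190), hole up and visible at (190,175). Wrist joint 5 is near its range, so before moving to the sheet I'll identify the arm geometry from the logged poses to choose a reachable tool heading.

```bash
cat > k.py <<'E'
import numpy as np
from scipy.optimize import least_squares
from scipy.spatial.transform import Rotation as Ro
D=[([-1.29761,.31404,.04497,1.3036,0,1.43122],[.23061,-.52652,.40379]),
([-.42092,.26621,-.01864,1.28621,-.0002,2.3079],[.5301,-.1497,.4044]),
([-.229,.446,-.117,1.013,0,-1.626],[.6009,-.0582,.2621]),
([-.226,.488,-.164,.919,0,-2.159],[.605,-.0568,.2199]),
([.061,.205,-.130,1.236,0,-1.88],[.5045,.1112,.3914]),
([-.1026,.126,-.3035,1.0111,.6928,-1.3687],[.5054,.1098,.3915]),
([-.1915,.127,-.5983,.2986,1.4025,-1.018],[.523,.1074,.3793])]
def fk(p,q):
    L1,al,L2,be,z0,a,d4,d6,lat=p
    ph=q[1]-q[2]+q[3]
    e=np.array([np.cos(q[0]),np.sin(q[0]),0]);l=np.array([-e[1],e[0],0]);zz=np.array([0,0,1.])
    dr=lambda t:np.cos(t)*e-np.sin(t)*zz   # pitch down t
    u=dr(ph);tz=np.cos(q[4])*u+np.sin(q[4])*l
    P=a*e+z0*zz+L1*dr(q[1]+al)+L2*dr(q[1]-q[2]+be)+d4*u+lat*l+d6*tz
    tx=dr(ph+np.pi/2)  # q6=0: x 'below'
    ty=np.cross(tz,tx)
    x=np.cos(q[5])*tx+np.sin(q[5])*ty
    return P,np.column_stack([x,np.cross(tz,x),tz])
p0=[.4,-1.4,.4,0,.25,0,.1,.1,.08]
sol=least_squares(lambda p:np.r_[np.concatenate([fk(p,q)[0]-t for q,t in D])*1000,(p-p0)*.3],p0);p=sol.x
E
python3 - <<'E'
from k import *
print(p.round(3));
for q,t in D: print(((fk(p,q)[0]-t)*1000).round(1))
print(fk(p,D[-1][0])[1].round(3))
lo=np.array([-2.76,-.86,-1.03,-2.2,-1.47,-3.14]);hi=np.array([2.76,1.69,1.26,2.34,1.5,3.14])
for psi in range(0,100,10):
  for zc in (.13,.36):
    r=np.radians(psi);tz=np.array([np.cos(r),np.sin(r),0]);tx=np.array([0,0,-1.]);T=np.array([.492,.3405,zc])-.155*tz
    R=np.column_stack([tx,np.cross(tz,tx),tz])
    best=None
    for x0 in ([.3,.3,-.3,0,0,0],[.1,.8,-.5,0,.8,0],[.1,0,-.6,.2,.8,0]):
        f=lambda q:np.r_[(fk(p,q)[0]-T)*10,(fk(p,q)[1]-R).ravel()]
        s=least_squares(f,x0,bounds=(lo,hi))
        if best is None or s.cost<best.cost: best=s
    print(psi,zc,"%.5f"%best.cost,best.x.round(2))
E
```

```text
[ 5.190e-01 -1.572e+00  4.130e-01 -1.350e-01  2.330e-01  1.000e-03
  1.410e-01  1.270e-01  8.000e-02]
[ 0. -0. -0.]
[-0.   0.1 -0. ]
[-0.   0.3  0.2]
[ 0.  -0.2 -0.1]
[ 0.1 -0.2 -0. ]
[-0.1  0.  -0. ]
[ 0. -0.  0.]
[[-0.039 -0.961  0.273]
 [-0.138  0.276  0.951]
 [-0.99  -0.    -0.143]]
0 0.13 0.06440 [ 0.86  1.07 -1.03 -2.2  -1.01 -0.08]
0 0.36 0.02652 [ 0.83  0.07 -1.03 -0.9  -0.89  0.15]
10 0.13 0.34066 [ 0.83  0.6  -1.03 -1.03 -0.98  0.45]
10 0.36 0.08570 [ 0.75 -0.06 -1.03 -0.67 -0.66  0.17]
20 0.13 0.57874 [ 0.75  0.48 -1.03 -0.81 -0.77  0.41]
20 0.36 0.15165 [ 0.62 -0.16 -1.03 -0.52 -0.35  0.11]
30 0.13 0.77396 [ 0.53  0.33 -1.03 -0.58 -0.15  0.06]
30 0.36 0.18870 [ 0.44 -0.23 -1.03 -0.42  0.06 -0.03]
40 0.13 0.63241 [ 0.12  0.41 -1.03 -0.48  0.98 -0.71]
40 0.36 0.17199 [ 0.26 -0.22 -1.03 -0.39  0.49 -0.19]
50 0.13 0.37834 [ 0.03  0.48 -1.03 -0.51  1.22 -0.88]
50 0.36 0.11345 [ 0.12 -0.16 -1.03 -0.44  0.83 -0.31]
60 0.13 0.17800 [-0.01  0.53 -1.03 -0.62  1.31 -0.89]
60 0.36 0.05008 [ 0.03 -0.07 -1.03 -0.56  1.08 -0.35]
70 0.13 0.05484 [-0.03  0.6  -1.03 -0.83  1.38 -0.78]
70 0.36 0.01042 [-0.01  0.06 -1.03 -0.79  1.27 -0.28]
80 0.13 0.00434 [-0.04  0.75 -1.03 -1.29  1.47 -0.49]
80 0.36 0.00000 [-0.04  0.25 -1.03 -1.28  1.43 -0.  ]
90 0.13 0.00071 [-0.05  1.03 -0.2   1.9   1.5  -3.14]
90 0.36 0.00071 [-0.05  0.68 -0.19  2.27  1.5  -3.14]
```

```bash
python3 - <<'E'
from k import *
lo=np.array([-2.76,-.86,-1.0,-2.15,-1.43,-3.1]);hi=np.array([2.76,1.65,1.2,2.3,1.45,3.1])
rng=np.random.default_rng(0);X0=[rng.uniform(lo*.8,hi*.8) for _ in range(14)]
for c in ([.492,.3405],[.53,.37]):
 for psi in range(-150,181,10):
    zc=.135
    r=np.radians(psi);tz=np.array([np.cos(r),np.sin(r),0]);tx=np.array([0,0,-1.]);T=np.array(c+[zc])-.155*tz
    R=np.column_stack([tx,np.cross(tz,tx),tz])
    S=[]
    for x0 in X0:
        f=lambda q:np.r_[(fk(p,q)[0]-T)*10,(fk(p,q)[1]-R).ravel()]
        s=least_squares(f,x0,bounds=(lo,hi),max_nfev=60)
        if s.cost<1e-6 and not any(np.allclose(s.x,k,atol=.02) for k in S): S.append(s.x)
    for k in S: print(c,psi,k.round(2))
E
```

```text
[0.492, 0.3405] -20 [ 0.93  0.93 -0.95 -1.88 -1.28  0.  ]
[0.53, 0.37] -20 [ 0.9   0.92 -0.84 -1.76 -1.25  0.  ]
[0.53, 0.37] -10 [ 0.86  0.94 -0.96 -1.89 -1.04  0.  ]
[0.53, 0.37] 80 [ 0.03  0.94 -0.95 -1.89  1.37 -0.  ]
```

```bash
cat > ik.py <<'E'
from k import *
lo=np.array([-2.76,-.86,-1.03,-2.2,-1.47,-3.14]);hi=np.array([2.76,1.69,1.26,2.34,1.5,3.14])
def ik(c,psi,zc,x0):
    r=np.radians(psi);tz=np.array([np.cos(r),np.sin(r),0]);tx=np.array([0,0,-1.]);T=np.array([*c,zc])-.155*tz
    R=np.column_stack([tx,np.cross(tz,tx),tz])
    f=lambda q:np.r_[(fk(p,q)[0]-T)*10,(fk(p,q)[1]-R).ravel()]
    return least_squares(f,x0,bounds=(lo,hi))
E
python3 - <<'E'
from ik import *
for cx in (.492,.51,.53):
  for cy in (.34,.36,.38):
    o=[]
    for psi in range(72,90,2):
        s=ik((cx,cy),psi,.132,[.03,.94,-.95,-1.89,1.37,0])
        if s.cost<1e-6: o.append((psi,round(float(min((s.x-lo).min(),(hi-s.x).min())),3)))
    print(cx,cy,o)
for c in((.492,.3405),(.5,.35)):
    print(c,[(psi,s.x.round(2)) for psi in range(-35,0,5) for s in [ik(c,psi,.132,[.9,.93,-.9,-1.8,-1.2,0])] if s.cost<1e-6])
E
```

```text
0.492 0.34 [(82, 0.001)]
0.492 0.36 [(82, 0.008), (84, 0.03)]
0.492 0.38 [(82, 0.018), (84, 0.039), (86, 0.039), (88, 0.002)]
0.51 0.34 [(80, 0.021), (82, 0.028)]
0.51 0.36 [(78, 0.007), (80, 0.028), (82, 0.05), (84, 0.033)]
0.51 0.38 [(78, 0.016), (80, 0.037), (82, 0.059), (84, 0.075), (86, 0.037), (88, 0.001)]
0.53 0.34 [(74, 0.003), (76, 0.024), (78, 0.046), (80, 0.067), (82, 0.03)]
0.53 0.36 [(74, 0.011), (76, 0.032), (78, 0.053), (80, 0.075), (82, 0.071), (84, 0.033)]
0.53 0.38 [(72, 0.001), (74, 0.021), (76, 0.041), (78, 0.062), (80, 0.083), (82, 0.105), (84, 0.073), (86, 0.036), (88, 0.0)]
(0.492, 0.3405) [(-30, array([ 0.95,  0.93, -0.83, -1.76, -1.47, -0.  ])), (-25, array([ 0.94,  0.93, -0.89, -1.82, -1.38,  0.  ])), (-20, array([ 0.93,  0.94, -0.95, -1.89, -1.28, -0.  ])), (-15, array([ 0.91,  0.96, -1.  , -1.96, -1.17, -0.  ]))]
(0.5, 0.35) [(-30, array([ 0.94,  0.93, -0.8 , -1.72, -1.47, -0.  ])), (-25, array([ 0.94,  0.93, -0.86, -1.79, -1.37, -0.  ])), (-20, array([ 0.93,  0.94, -0.92, -1.85, -1.28,  0.  ])), (-15, array([ 0.91,  0.95, -0.97, -1.92, -1.17, -0.  ])), (-10, array([ 0.89,  0.97, -1.03, -2.  , -1.06, -0.  ]))]
```

```bash
cat > plan.py <<'E'
from ik import *
from workcell import *
import sys
def plan(qs):
    s=get_state();R0=Ro.from_quat(np.roll(s['orientation'],-1)).as_matrix();P0=s['tcp_pos']
    e=lambda v:v
    for q in qs:
        P,R=fk(p,q);d=R0.T@(P-P0)*1000;w=Ro.from_matrix(R0.T@R).as_rotvec(degrees=True)
        g=P+.155*R[:,2]
        print([round(float(v),1) for v in np.r_[d,w]],"|w| %.1f |d| %.0f"%(np.linalg.norm(w),np.linalg.norm(d)),"grasp",g.round(3),"wristz %.3f"%(P-p[7]*R[:,2])[2])
        P0,R0=P,R
E
python3 - <<'E'
from plan import *
s=ik((.515,.36),82,.132,[.03,.94,-.95,-1.89,1.37,0]);print(s.cost,s.x.round(3))
q=get_state()['joint_pos'];
plan([q+(s.x-q)*k/20 for k in range(1,21)])
E
```

```text
6.53930738530054e-23 [ 0.002  0.948 -0.968 -1.917  1.429  0.   ]
[17.5, -11.1, 8.5, -0.2, -0.3, -0.1] |w| 0.4 |d| 22 grasp [0.577 0.258 0.34 ] wristz 0.378
[17.1, -9.5, 8.4, -0.2, -0.3, -0.0] |w| 0.4 |d| 21 grasp [0.588 0.261 0.322] wristz 0.359
[16.8, -7.9, 8.2, -0.2, -0.4, -0.0] |w| 0.4 |d| 20 grasp [0.596 0.265 0.306] wristz 0.341
[16.4, -6.3, 8.0, -0.2, -0.4, -0.0] |w| 0.5 |d| 19 grasp [0.603 0.269 0.29 ] wristz 0.323
[15.9, -4.7, 7.8, -0.3, -0.4, -0.0] |w| 0.5 |d| 18 grasp [0.609 0.274 0.274] wristz 0.305
[15.4, -3.2, 7.5, -0.3, -0.4, -0.0] |w| 0.5 |d| 17 grasp [0.613 0.279 0.259] wristz 0.288
[14.8, -1.7, 7.2, -0.3, -0.4, -0.0] |w| 0.5 |d| 17 grasp [0.615 0.284 0.245] wristz 0.272
[14.2, -0.2, 6.9, -0.3, -0.4, -0.0] |w| 0.5 |d| 16 grasp [0.616 0.29  0.231] wristz 0.256
[13.5, 1.3, 6.6, -0.4, -0.4, -0.0] |w| 0.6 |d| 15 grasp [0.615 0.296 0.218] wristz 0.241
[12.8, 2.7, 6.2, -0.4, -0.4, -0.0] |w| 0.6 |d| 14 grasp [0.613 0.302 0.206] wristz 0.227
[12.1, 4.0, 5.9, -0.4, -0.4, -0.0] |w| 0.6 |d| 14 grasp [0.609 0.308 0.195] wristz 0.214
[11.3, 5.4, 5.5, -0.4, -0.4, -0.0] |w| 0.6 |d| 14 grasp [0.603 0.314 0.184] wristz 0.201
[10.5, 6.6, 5.1, -0.5, -0.4, -0.0] |w| 0.6 |d| 13 grasp [0.597 0.32  0.174] wristz 0.189
[9.7, 7.9, 4.8, -0.5, -0.4, -0.0] |w| 0.7 |d| 13 grasp [0.589 0.326 0.166] wristz 0.178
[8.8, 9.0, 4.4, -0.5, -0.4, -0.0] |w| 0.7 |d| 13 grasp [0.579 0.332 0.158] wristz 0.168
[8.0, 10.1, 4.1, -0.5, -0.4, -0.0] |w| 0.7 |d| 14 grasp [0.569 0.338 0.151] wristz 0.159
[7.1, 11.2, 3.7, -0.6, -0.4, 0.0] |w| 0.7 |d| 14 grasp [0.557 0.344 0.145] wristz 0.151
[6.2, 12.1, 3.4, -0.6, -0.4, 0.0] |w| 0.7 |d| 14 grasp [0.544 0.349 0.14 ] wristz 0.144
[5.3, 13.1, 3.1, -0.6, -0.4, 0.0] |w| 0.7 |d| 14 grasp [0.53  0.355 0.135] wristz 0.137
[4.5, 13.9, 2.9, -0.6, -0.4, 0.0] |w| 0.7 |d| 15 grasp [0.515 0.36  0.132] wristz 0.132
```

```bash
python3 -m crank '[[34.5,-20.5,17,-0.4,-0.6,0,0],[33,-14,16,-0.4,-0.8,0,0],[31,-8,15,-0.6,-0.8,0,0],[29,-2,14,-0.6,-0.8,0,0],[26,4,13,-0.8,-0.8,0,0],[23.5,9.5,11.5,-0.8,-0.8,0,0],[20,14.5,10,-1,-0.8,0,0],[0,0,0,0,0,0,0]]' 
python3 - <<'E'
from plan import *
s=ik((.515,.36),82,.132,[.03,.94,-.95,-1.89,1.37,0])
q=get_state()['joint_pos'];print(q.round(3))
plan([q+(s.x-q)*k/6 for k in range(1,7)])
E
```

```text
clock: 10.4
tcp_pos: [0.5564, 0.1744, 0.1701]
orientation: [0.531, -0.456, 0.563, 0.44]
wrist_force: [-1.1, 0.1, -1.1]
finger_gap: 0.0454
[-0.056  0.695 -0.857 -1.214  1.421 -0.324]
[8.2, 7.9, 4.6, -0.5, -0.5, -0.1] |w| 0.7 |d| 12 grasp [0.579 0.332 0.155] wristz 0.167
[7.8, 9.6, 4.2, -0.5, -0.5, -0.1] |w| 0.7 |d| 13 grasp [0.568 0.338 0.149] wristz 0.158
[6.9, 10.8, 3.8, -0.5, -0.5, -0.1] |w| 0.7 |d| 13 grasp [0.557 0.344 0.143] wristz 0.150
[5.9, 12.0, 3.5, -0.6, -0.5, -0.1] |w| 0.7 |d| 14 grasp [0.544 0.349 0.139] wristz 0.143
[5.0, 13.0, 3.2, -0.6, -0.5, -0.1] |w| 0.8 |d| 14 grasp [0.53  0.355 0.135] wristz 0.137
[4.1, 14.0, 2.9, -0.6, -0.5, -0.1] |w| 0.8 |d| 15 grasp [0.515 0.36  0.132] wristz 0.132
```

```bash
python3 -m crank '[[8.2,7.9,4.6,-0.5,-0.5,-0.1,0],[7.8,9.6,4.2,-0.5,-0.5,-0.1,0],[6.9,10.8,3.8,-0.5,-0.5,-0.1,0],[5.9,12,3.5,-0.6,-0.5,-0.1,0],[5,13,3.2,-0.6,-0.5,-0.1,0],[4.1,14,2.9,-0.6,-0.5,-0.1,0],[0,0,0,0,0,0,0],[0,0,0,0,0,0,0]]' 
python3 - <<'E'
from plan import *
import cv2
s=ik((.515,.36),82,.132,[.03,.94,-.95,-1.89,1.37,0])
st=get_state();print(st['joint_pos'].round(3),Ro.from_quat(np.roll(st['orientation'],-1)).as_matrix().round(3))
plan([s.x])
cv2.imwrite("pics/p6.png",read_camera("side"));cv2.imwrite("pics/p6t.png",read_camera("top"))
E
```

```text
clock: 11.4
tcp_pos: [0.496, 0.2058, 0.1349]
orientation: [0.537, -0.464, 0.532, 0.463]
wrist_force: [0.3, 0.5, -1.1]
finger_gap: 0.0454
[ 1.000e-03  9.480e-01 -9.610e-01 -1.935e+00  1.427e+00  2.100e-02] [[ 0.006 -0.99   0.142]
 [ 0.003  0.142  0.99 ]
 [-1.    -0.005  0.004]]
[2.9, 2.7, 0.3, -0.2, 0.2, 0.3] |w| 0.4 |d| 4 grasp [0.515 0.36  0.132] wristz 0.132
```

View pics/p6.png

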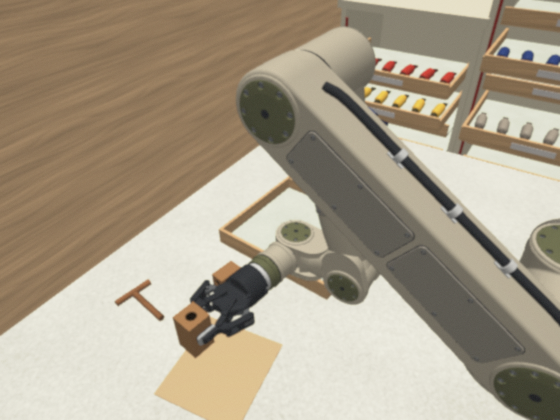

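View pics/p6t.png

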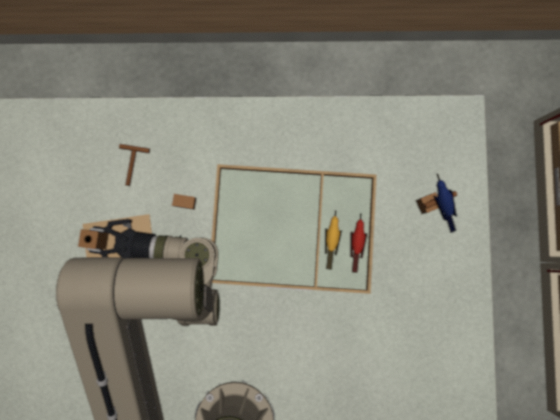

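Top picture: the hole is up at about (88,239) and the block sits over the sheet, displaced by parallax. Side picture: the block is at (193,330) with the hole at (191,317). The drawer, skins, mount, perch and small block are unmoved. I'll make a small trim, then check verticality and position.

```bash
python3 -m crank '[[1.5,1.3,0,-0.1,0.1,0.15,0],[1.4,1.4,0.3,-0.1,0.1,0.15,0],[0,0,0,0,0,0,0],[0,0,0,0,0,0,0],[0,0,0,0,0,0,0],[0,0,0,0,0,0,0],[0,0,0,0,0,0,0],[0,0,0,0,0,0,0]]' 
python3 - <<'E'
from h import *
from scipy.spatial.transform import Rotation as Ro
s=get_state();R=Ro.from_quat(np.roll(s['orientation'],-1)).as_matrix();g=s['tcp_pos']+.155*R[:,2];print(g,R.round(3),abs(s['qvel']).max(),s['joint_pos'].round(3))
a=read_camera("side");b=read_camera("top")
print("pred hole side/top",proj("side",g+[0,0,.04]),proj("top",g+[0,0,.04]))
A=cv2.resize(a[290:365,160:235],(400,400),interpolation=cv2.INTER_CUBIC);B=cv2.resize(b[210:260,70:120],(400,400),interpolation=cv2.INTER_CUBIC)
cv2.imwrite("pics/p7.png",np.hstack([A,B]))
E
```

```text
clock: 12.5
tcp_pos: [0.492, 0.2068, 0.1314]
orientation: [0.533, -0.464, 0.534, 0.465]
wrist_force: [-1.1, -0.5, -1.7]
finger_gap: 0.0449
[0.51343126 0.36028299 0.13140662] [[-0.002 -0.99   0.138]
 [ 0.     0.138  0.99 ]
 [-1.     0.002  0.   ]] 0.0027525771373622123 [ 0.002  0.949 -0.969 -1.92   1.43   0.003]
pred hole side/top (np.float64(194.31235748105587), np.float64(316.3339108107036)) (np.float64(89.09075432888417), np.float64(240.6559918583652))
```

View pics/p7.png

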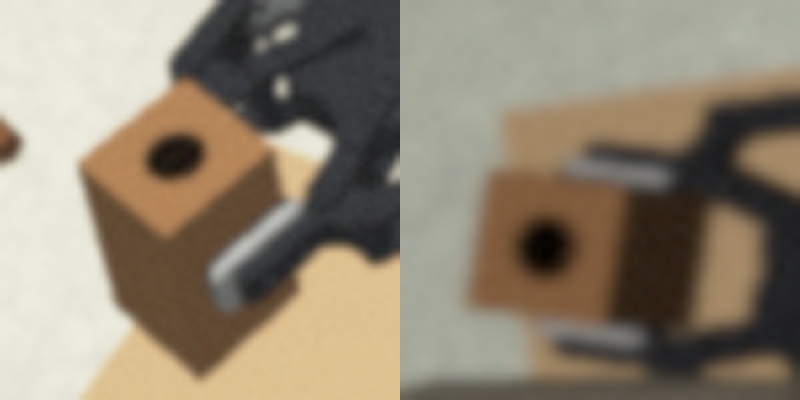

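Left crop: hole at (175,155), visible vertical edges (80,163)-(117,303), (165,238)-(200,378) and (272,152)-(297,288). Right crop: hole at (145,247) from above. I'll check the edges against true vertical.

```bash
python3 - <<'E'
from h import *
f=lambda x,y:(160+x*.1875-.4,290+y*.1875-.4)
for t,b in (((80,163),(117,303)),((165,238),(200,378)),((272,152),(297,288))):
    T=onz("side",*f(*t),.1714);q=proj("side",T-[0,0,.08]);m=f(*b)
    B=onz("side",*m,.0914);print(T.round(4),"bottom pred",np.round(q,1),"meas",np.round(m,1),"horizontal diff mm",((B-T)*1000).round(1))
H=onz("side",*f(175,155),.1714);H2=onz("top",70+145/8-.4,210+247/8-.4,.1714);print(H,H2)
E
```

```text
[0.537  0.3847 0.1714] bottom pred [181.9 347.3] meas [181.5 346.4] horizontal diff mm [  1.9  -1.  -80. ]
[0.4935 0.3917 0.1714] bottom pred [197.  361.3] meas [197.1 360.5] horizontal diff mm [  1.   -1.3 -80. ]
[0.4867 0.348  0.1714] bottom pred [215.7 345.3] meas [215.3 343.6] horizontal diff mm [  2.9  -2.4 -80. ]
[0.51284586 0.36582052 0.1714    ] [0.51391554 0.36384239 0.1714    ]
```

```bash
python3 -c "
from workcell import *
print(hand_in());print(get_state()['clock'])"
```

```text
the job is handed in; nothing more can be done
None
the job is handed in; nothing more can be done
```

I picked the larger oak block out of the drawer, turned it so the hole points straight up, and handed it in gripped and still over the brown paper at about 12.5 s. No verdict was reported.

- **Position:** The last checks put the block's centre at about (0.513, 0.364, 0.131) m. Its lower end is about 90 mm above the paper. It sits about 30 mm off the sheet's centre but wholly over it, because joint limits ruled out the exact centre with this tool heading.
- **Uprightness:** The tool was within 0.2° of the required pose. The block's visible edges came out within about 1–3° of vertical, which is roughly the accuracy of reading the image.
- **Cross-checks:** The grip gap was 45 mm. The hole found in the two views agreed to about 2 mm. It lay about 4–6 mm off the position predicted from the arm, mostly along the tool axis, probably from calibration error or where the block sits in the pads.
- **Other objects:** In the last full top and side views, the skins, mount, perch and small block had not moved.

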